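# Lift the lockout collar and put the bottle conveyor's drive lever in reverse

## Robot

A 6-joint arm with a two-finger parallel gripper is mounted at the origin on the work surface. World frame = base frame: x ahead of the robot, y to its left, z up, the work surface at z = 0. Lengths are in mm, angles in rad, forces in N, time in s.
With the tool pointing down it reaches from about 275 to 850 mm from the base axis. Payload 5.2 kg.
Tool frame: the origin (TCP) lies at the very end of the fingers, on their centre line; the grasp point (between the pads) lies 19 mm behind it; z points along the fingers, y is the line along which they close (so a half turn about z gives the same grasp; the last joint's range is limited). The gripper opens to 85 mm and grips with 20 to 120 N. Pads are 22 mm wide; open, the fingers measure 114 mm over their backs; the gripper's body (76 mm by 85 mm) begins 54 mm behind the grasp point. The pads swing forward as they close: fully open they stand 13 mm farther back than shut.
Start: joints at [-1.386, 0.259, 1.535, -0, 1.348, -0.203], TCP at [208.005, -509.155, 231.31] pointing down, gripper open.
Joint ranges: [-3.14, 3.14], [-0.91, 2.08], [0.19, 2.58], [-1.22, 4.36], [0.22, 2.71], [-3.12, 3.12]. Speed limits (rad/s): [2.57, 2.57, 3.14, 3.14, 3.14, 3.14].

## Interface

Orientations are given as [roll, pitch, yaw] about the fixed x, y, z axes, in that order (R = Rz(yaw) Ry(pitch) Rx(roll)).
In Python, from rig import sensors, viewer, arm gives the robot as it stands.
- The arm moves only by the shell command python3 -m inch 'ROWS'. ROWS is a JSON object of lists of equal length, an entry for each row: "slide": the shift along the world's x, y, z in m, a list of three; "rotation": the turn, a rotation vector about the world's x, y, z in rad, a list of three; "hand": the closure, from 0 (fully open) to 1 (shut). In form: {"slide": [[dx, dy, dz], ...], "rotation": [[wx, wy, wz], ...], "hand": [hand, ...]}. A call has 1 to 12 rows; each row is the pose to reach, as a shift and turn from the pose commanded when the call began; what a row does not reach only later rows make up. A row lasts 1/12 s, in which the tool goes at most 41.7 mm and 7.16 degrees, less where a joint would pass 70% of its speed; a pose out of reach is approached as far as the arm can. A call with a gripper value outside its range is refused whole. The fingers move at their own pace and stop on an object; the grip force is fixed at half the most. Time passes only in rows, so rows that repeat a pose let the fingers close. It gives the time, the measured TCP pose, the force, the opening and the grip force at its end, in the units of the state.
- sensors.sense(): the state, without advancing time (a new reading comes with each control period).
- viewer.capture(name): name is "scene" or "top"; returns a dict with "pixels" (420x560x3 uint8, red, green, blue), "z_map" (420x560 float32, mm along the optical axis (not along the pixel's ray), 0 where there is no reading), "fovy" (degrees; the focal length in pixels is half the picture's height over the tangent of half this angle, whatever the lens; pixels are square), "cx", "cy" (the principal point, pixels), "R" (3x3) and "t" (3): a world point X has camera coordinates R X + t. Camera axes: x right, y down, z forward; pixel columns grow to the right and rows downward; lengths in mm; the calibration is good to about 2 mm. A picture is of the moment at which its call begins.
- arm.close_job(): hands the job in; it is judged then, once.
The state is a dict: "time": time; "q": joint angles; "joint_velocities": joint speeds; "effort": joint torques, N m; "eef_pos": TCP position; "orientation": TCP orientation; "ft_force": force on the tool from outside, world axes, zero at the start; "wrist_torque": the same for the moment, N m; "grip_width": opening from 0.0 (shut) to 1.0 (fully open); "gripper_force": force on a finger pad.
Only numpy, scipy, OpenCV 4.12 (cv2) and the standard library are available. Lean on these libraries where they do the work, as an engineer would, in place of code of your own. Each camera call takes 0.05 s, during which the arm holds its last target. There are 200 camera calls.

## Task

Switch the bottle conveyor to reverse at its drive selector, the wooden box whose lever has the orange collar: lift the orange lockout collar clear of the yellow bridge, and with it up push the lever across from the grey end to the green end of its gate, as far as it goes. Let the collar come back down behind the bridge and let go; leave the lever with the blue collar where it is.

Things in the scene. Friction and masses are not known exactly. Their poses are not given: they have to be found in the camera images.
- orange_lever (a joint): Swing (rad) of the 10 mm rod lever to move: 0 leans 20 deg to the grey end (starts 0 to 0.10), 0.35 upright, 0.70 at its stop, 20 deg to green. Friction hinge: 2-3 N at the collar moves it, it stays put. Pivot 10 mm above the table, at the centre of a fixed wooden box 200 (along swing) x 100 x 85 high. Collar down, the yellow bridge mid-box (20 x 48, top 112 above table) blocks 0.16 to 0.54.
- orange_collar (a joint): Lift (m) of the orange collar along the rod: 0 down, 0.018 fully up under the knob. A spring (2 to 4 N) brings it down. It clears the bridge when lifted 8 mm (keep above 10 mm) and can come fully down again once the lever is beyond 0.55 rad.
- orange_grip (a point): Centre of the collar's orange grip block, on the rod, 127 mm from the pivot when down: 30 along swing x 40 across (flat sides to pinch) x 24 mm along the rod. 44 mm wide steel skirt 12 to 32 mm below; black knob, 26 mm wide, its top 43 mm above. Axes lean with the rod: z up along it, x the way from grey to green (away from the robot, boxes turned up to 0.6 rad), y the level swing axis.
- blue_knob (a point): Centre of the top of the black knob (26 mm across, 170 mm from the pivot) on the lever of the other selector: the same box and lever, but with a blue collar. It is to be left where it is. Axes as for the orange one.
Not all that is in view belongs to the job. What is shaped like the part that bears orange_lever but red or turquoise is not meant.

How it is judged (in metres and radians):
On the way:
1. the orange collar is lifted at least 8 mm while the lever is still on the grey side of the bridge (value of joint orange_collar above 0.008 m and value of joint orange_lever below 0.25 rad), for 0.1 s.
At the end, for the whole second after the job is handed in: The orange lever stands at the green end (joint above 0.60 of 0.70 rad, about 13 mm at the collar) with its collar back down (within 3 mm), and the blue lever's knob is within 15 mm of where it was (value of joint orange_lever above 0.6 rad and value of joint orange_collar below 0.003 m and distance of blue_knob from where it was at the start of the episode below 0.015 m); the robot touches nothing.
It fails at once if the blue lever is moved (its knob by 15 mm or more) (distance of blue_knob from where it was at the start of the episode above 0.015 m).
It also fails if it takes over 32 s, if anything falls off the work surface, if the arm or the gripper's body presses on something with over 40 N, if the wrist force passes 120 N, or if a joint passes its speed limit or range.

## Working session

There is one attempt and no reset: what is moved stays moved. The work goes in short steps, Python scripts to look and compute and a shell command to move; the robot and the scene stay as the last step left them, time stands still between calls to the robot, and variables do not carry over. Pictures are saved under pics/ and viewed, at most 10 in all, crops included, and the job is handed in when it is done.

```bash
mkdir -p pics; ls; python3 - <<'E'
from rig import sensors, viewer, arm
import cv2, numpy as np
for n in("scene","top"):
    c=viewer.capture(n); np.savez(f"pics/{n}0.npz",**c)
    cv2.imwrite(f"pics/{n}0.png",cv2.resize(c["pixels"][:,:,::-1],(800,600)))
    print(n,c["fovy"],c["cx"],c["cy"],c["R"],c["t"])
print(sensors.sense())
E
```

```text
pics
scene 53.14335548424381 281.4618651282942 212.15375212055721 [[ 0.65594066  0.75463777  0.01623804]
 [ 0.58396735 -0.49372639 -0.64437286]
 [-0.47825096  0.43215285 -0.76453904]] [-283.72416559 -159.02496057  980.94336724]
top 55.26322642809431 276.1758760259805 212.60771529892068 [[ 0.0262865  -0.99963885  0.00558463]
 [-0.99553738 -0.02668433 -0.09051664]
 [ 0.09063298 -0.00318034 -0.99587928]] [-34.75205807 450.09750574 819.9972826 ]
{'time': 0.1, 'q': array([-1.38584168e+00,  2.59279098e-01,  1.53602947e+00,  5.49426450e-06,
        1.34798256e+00, -2.02778461e-01]), 'joint_velocities': array([ 0.00070977,  0.00095733, -0.00208568,  0.00027501,  0.00202036,
        0.00110206]), 'effort': array([ 2.92579454e-03, -4.46968782e+01, -2.91248828e+01, -2.48307579e-04,
        6.31659874e-03,  2.26783175e-05]), 'eef_pos': array([ 207.8915864 , -508.66241244,  230.53058273]), 'orientation': array([-3.13993005e+00, -3.47306432e-04,  3.87731602e-01]), 'ft_force': array([ 0.15138739, -0.4751187 ,  0.28846563]), 'wrist_torque': array([-0.02324352, -0.03290125, -0.03027932]), 'gripper_force': 0.0, 'grip_width': 0.9984774759161029}
```

View pics/scene0.png

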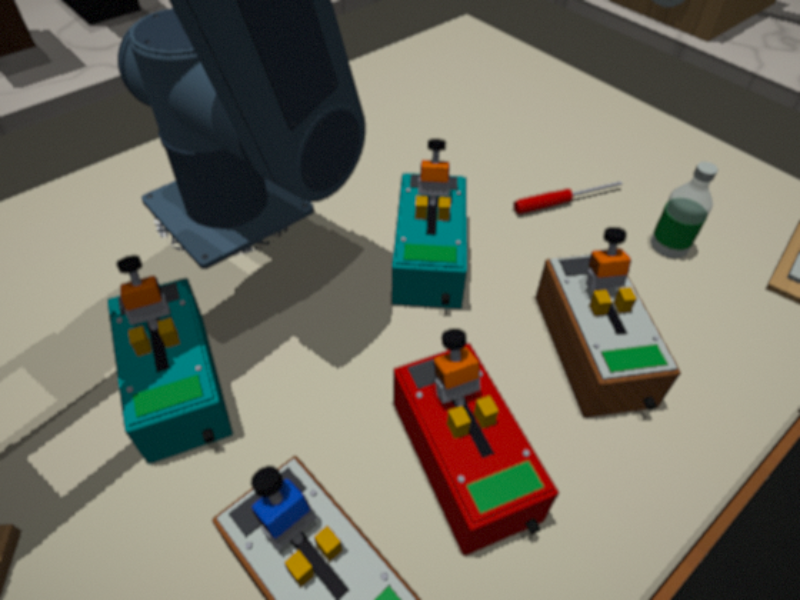

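View pics/top0.png

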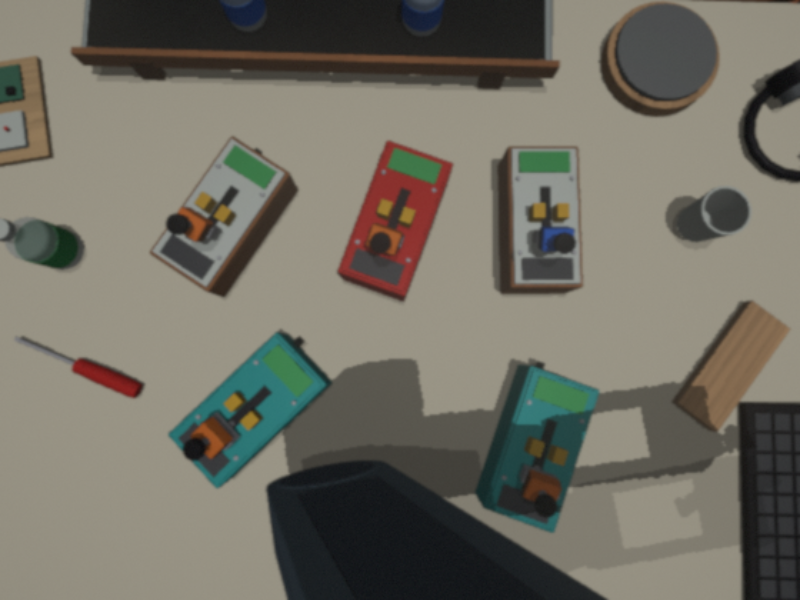

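The wooden box with the orange collar is at upper left in the top view (knob about 178,223 in the 800x600 picture, green end about 250,165). In the scene view it is at right (knob 615,236). The blue one is at top-view (560,242), with the red decoy between them. Next I measure the box's yaw and centre and the lever from depth.

```bash
cat > h.py <<'E'
import numpy as np, cv2
def cloud(c):
    f=210/np.tan(np.radians(float(c["fovy"]))/2); z=c["z_map"].astype(float)
    v,u=np.mgrid[:420,:560]
    P=np.stack([(u-c["cx"])/f*z,(v-c["cy"])/f*z,z],-1)
    W=(P-c["t"])@c["R"]; W[z==0]=np.nan
    return W
def roi(c,x0,x1,y0,y1):
    W=cloud(c); m=np.zeros((420,560),bool); m[y0:y1,x0:x1]=1
    return W,m&np.isfinite(W[...,2]),cv2.cvtColor(c["pixels"],cv2.COLOR_RGB2HSV)
def analyse(c,r):
    W,m,h=roi(c,*r); H,S,V=[h[...,i].astype(int) for i in range(3)]
    top=m&(abs(W[...,2]-85)<6)
    out={}
    p=W[top][:,:2].astype(np.float32); out['rect']=cv2.minAreaRect(p)
    def st(k): 
        q=W[k]; return (len(q),np.median(q,0).round(1),np.percentile(q,5,axis=0).round(1),np.percentile(q,95,axis=0).round(1)) if len(q) else 0
    out['orange']=st(m&(H>4)&(H<14)&(S>170)&(V>90)&(W[...,2]>115))
    out['yellow']=st(m&(H>18)&(H<30)&(S>150)&(W[...,2]>98)&(W[...,2]<120))
    out['green']=st(m&(H>45)&(H<75)&(S>120)&(W[...,2]>75))
    out['knob']=st(m&(V<60)&(W[...,2]>150))
    out['hi']=st(m&(W[...,2]>158))
    return out
E
python3 - <<'E'
from h import *
for n,r in(("top",(100,212,90,212)),("scene",(370,480,150,295))):
    c=dict(np.load(f"pics/{n}0.npz")); print(n)
    for k,v in analyse(c,r).items(): print(k,v)
c=dict(np.load("pics/top0.npz"))
print("blue",analyse(c,(345,415,95,212)))
E
```

```text
top
rect ((565.8558349609375, 221.57029724121094), (99.95362091064453, 198.81727600097656), 58.23564147949219)
orange (160, array([535.3, 232.9, 144.9]), array([519.4, 221.9, 140.5]), array([549.5, 248. , 147.7]))
yellow (138, array([563.9, 215.9, 111.6]), array([550.6, 202.3, 109.5]), array([579.4, 239.5, 113.8]))
green (366, array([629.3, 183.6,  86.2]), array([611. , 158.2,  84. ]), array([648.2, 208.4,  88.6]))
knob (166, array([526.8, 243.2, 173.3]), array([517.9, 233.1, 168.3]), array([536.4, 254.3, 176.4]))
hi (194, array([528. , 243.3, 173.1]), array([517.9, 233.1, 167.5]), array([538.2, 255.1, 176.4]))
scene
rect ((538.708984375, 266.27703857421875), (175.11859130859375, 327.47711181640625), 31.011411666870117)
orange (146, array([545.8, 234.8, 139.2]), array([519.8, 217.1, 128.8]), array([556.2, 251.7, 145.9]))
yellow (294, array([565.7, 213.4, 110.6]), array([549.8, 197.3,  99.4]), array([581.9, 237.1, 113.2]))
green (559, array([629. , 181.1,  86.6]), array([609. , 154.8,  85.1]), array([649.4, 208.7,  88.2]))
knob (145, array([531. , 237.9, 173.2]), array([520.1, 231.5, 156.8]), array([538.6, 249.8, 176.4]))
hi (184, array([530.7, 238.5, 172.6]), array([518.2, 231.2, 165.8]), array([539.6, 253.2, 176.4]))
blue {'rect': ((573.6234130859375, -226.83782958984375), (199.8794708251953, 99.61161041259766), 1.878001093864441), 'orange': 0, 'yellow': (129, array([ 572.8, -216.3,  111.5]), array([ 565.3, -246.2,  109.7]), array([ 580.7, -204.8,  113.5])), 'green': (348, array([ 648.2, -224.5,   86. ]), array([ 638.2, -252.3,   84. ]), array([ 658.4, -195.3,   88.2])), 'knob': (147, array([ 517.5, -226.2,  169.8]), array([ 509.1, -235.9,  164.4]), array([ 525.9, -217.1,  172.9])), 'hi': (187, array([ 517.6, -227.8,  169.8]), array([ 507.4, -238.7,  164.2]), array([ 527.7, -217.2,  173.2]))}
```

```bash
cat >> h.py <<'E'
from scipy.spatial.transform import Rotation as Rn
yaw=-.554; P=np.array([565.7,221,10]); u=np.array([np.cos(yaw),np.sin(yaw),0]); v=np.array([-u[1],u[0],0])
def pose(th,s):  # th from vertical, s = TCP distance from pivot along the rod
    r=u*np.sin(th)+np.array([0,0,np.cos(th)])
    return P+s*r, Rn.from_matrix(np.stack([np.cross(v,-r),v,-r],1))
E
python3 - <<'E'
from h import *
p0=np.array([208.005,-509.155,231.31]); R0=Rn.from_euler('xyz',[np.pi,0,.3877])
for s in (187,):
    p,R=pose(-.258,s); rv=(R*R0.inv()).as_rotvec(); d=(p-p0)/1000
    print(p,d.round(4),rv.round(4),np.linalg.norm(d),np.linalg.norm(rv))
    h=(Rn.from_rotvec(rv*.5)); print("half",(rv*.5).round(3),(d*.5).round(4), "rest", ((R*R0.inv())*h.inv()).as_rotvec().round(4))
E
```

```text
[525.1239719  246.10123847 190.81071254] [ 0.3171  0.7553 -0.0405] [-0.317   0.0264  2.1853] 0.8201320749559898 2.2083427143744045
half [-0.158  0.013  1.093] [ 0.1586  0.3776 -0.0202] rest [-0.1585  0.0132  1.0927]
```

```bash
python3 -m inch '{"slide":[[0.1586,0.3776,0.04],[0.1586,0.3776,0.04],[0.1586,0.3776,0.04],[0.1586,0.3776,0.04],[0.1586,0.3776,0.04],[0.1586,0.3776,0.04],[0.1586,0.3776,0.04],[0.1586,0.3776,0.04],[0.1586,0.3776,0.04],[0.1586,0.3776,0.04],[0.1586,0.3776,0.04],[0.1586,0.3776,0.04]],"rotation":[[-0.158,0.013,1.093],[-0.158,0.013,1.093],[-0.158,0.013,1.093],[-0.158,0.013,1.093],[-0.158,0.013,1.093],[-0.158,0.013,1.093],[-0.158,0.013,1.093],[-0.158,0.013,1.093],[-0.158,0.013,1.093],[-0.158,0.013,1.093],[-0.158,0.013,1.093],[-0.158,0.013,1.093]],"hand":[0,0,0,0,0,0,0,0,0,0,0,0]}'
python3 -m inch '{"slide":[[0.1585,0.3777,-0.01],[0.1585,0.3777,-0.01],[0.1585,0.3777,-0.01],[0.1585,0.3777,-0.01],[0.1585,0.3777,-0.01],[0.1585,0.3777,-0.01],[0.1585,0.3777,-0.01],[0.1585,0.3777,-0.01],[0.1585,0.3777,-0.01],[0.1585,0.3777,-0.01],[0.1585,0.3777,-0.01],[0.1585,0.3777,-0.01]],"rotation":[[-0.1585,0.0132,1.0927],[-0.1585,0.0132,1.0927],[-0.1585,0.0132,1.0927],[-0.1585,0.0132,1.0927],[-0.1585,0.0132,1.0927],[-0.1585,0.0132,1.0927],[-0.1585,0.0132,1.0927],[-0.1585,0.0132,1.0927],[-0.1585,0.0132,1.0927],[-0.1585,0.0132,1.0927],[-0.1585,0.0132,1.0927],[-0.1585,0.0132,1.0927]],"hand":[0,0,0,0,0,0,0,0,0,0,0,0]}'
python3 - <<'E'
from h import *
from rig import sensors,viewer
s=sensors.sense(); p,R=pose(-.258,187); print(s["q"].round(2),s["eef_pos"],p,(R*Rn.from_euler('xyz',s["orientation"]).inv()).as_rotvec().round(4))
c=viewer.capture("scene"); cv2.imwrite("pics/s1.png",cv2.resize(c["pixels"][100:310,300:580,::-1],(800,600),interpolation=cv2.INTER_CUBIC))
E
```

```text
time: 1.1
eef_pos: [367.1, -129.3, 271.4]
orientation: [3.062, 0.128, 1.484]
ft_force: [-0.7, -0.5, 0.1]
grip_width: 0.999
gripper_force: 0.0
time: 2.1
eef_pos: [526.0, 245.5, 259.6]
orientation: [-3.139, 0.256, 2.588]
ft_force: [-0.3, -0.4, -0.7]
grip_width: 0.999
gripper_force: 0.0
[ 0.37  0.23  1.54 -0.22  1.23 -0.59] [526.00802008 245.45044883 259.60616448] [525.1239719  246.10123847 190.81071254] [ 0.0015 -0.0031 -0.    ]
```

```bash
python3 -m inch '{"slide":[[0,0,-0.035],[0,0,-0.0705],[0,0,-0.0705],[0.004,-0.002,-0.087],[0.008,-0.005,-0.104],[0.012,-0.007,-0.121],[0.015,-0.0093,-0.1372],[0.015,-0.0093,-0.1372]],"rotation":[[0,0,0],[0,0,0],[0,0,0],[0,0,0],[0,0,0],[0,0,0],[0,0,0],[0,0,0]],"hand":[0,0,0,0,0,0,0,0]}'
python3 - <<'E'
from h import *
from rig import sensors,viewer
p,R=pose(-.258,118);print(p)
c=viewer.capture("scene"); a=cv2.resize(c["pixels"][130:290,350:510,::-1],(400,600)); a=cv2.resize(c["pixels"][130:290,350:510,::-1],(400,400),interpolation=cv2.INTER_CUBIC)
c=viewer.capture("top"); b=cv2.resize(c["pixels"][70:230,80:240,::-1],(400,400),interpolation=cv2.INTER_CUBIC)
cv2.imwrite("pics/g1.png",np.hstack([a,b]))
E
```

```text
time: 2.82
eef_pos: [539.3, 234.0, 122.6]
orientation: [-3.137, 0.255, 2.586]
ft_force: [-0.6, -0.5, 0.7]
grip_width: 0.998
gripper_force: 0.0
[540.09587531 236.83928417 124.09446032]
```

View pics/g1.png

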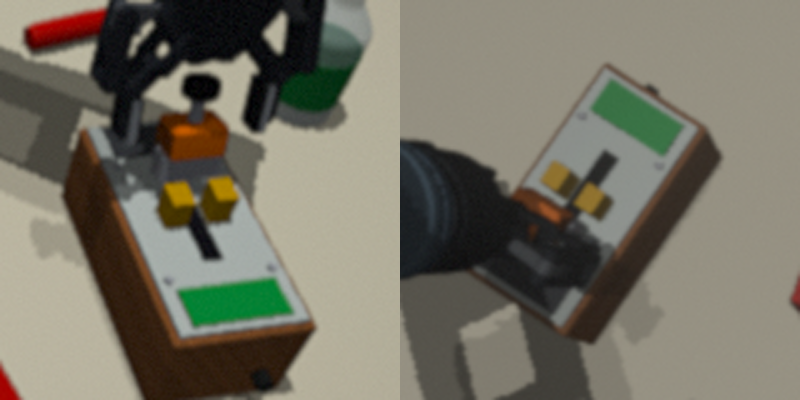

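The left view shows the open fingers (about x 125 and 262) straddling the orange block (160–228), roughly centred, with the tips above the skirt. Closing now.

```bash
python3 -m inch '{"slide":[[0,0,0],[0,0,0],[0,0,0],[0,0,0],[0,0,0],[0,0,0]],"rotation":[[0,0,0],[0,0,0],[0,0,0],[0,0,0],[0,0,0],[0,0,0]],"hand":[0.3,0.5,0.5,0.6,0.8,0.8]}'
python3 - <<'E'
from h import *
from rig import sensors,viewer
c=viewer.capture("scene"); a=cv2.resize(c["pixels"][130:290,350:510,::-1],(600,600),interpolation=cv2.INTER_CUBIC)
cv2.imwrite("pics/g2.png",a)
E
```

```text
time: 3.42
eef_pos: [540.9, 237.7, 125.7]
orientation: [3.139, 0.259, 2.588]
ft_force: [-0.9, 0.3, 5.2]
grip_width: 0.453
gripper_force: 62.1
```

View pics/g2.png

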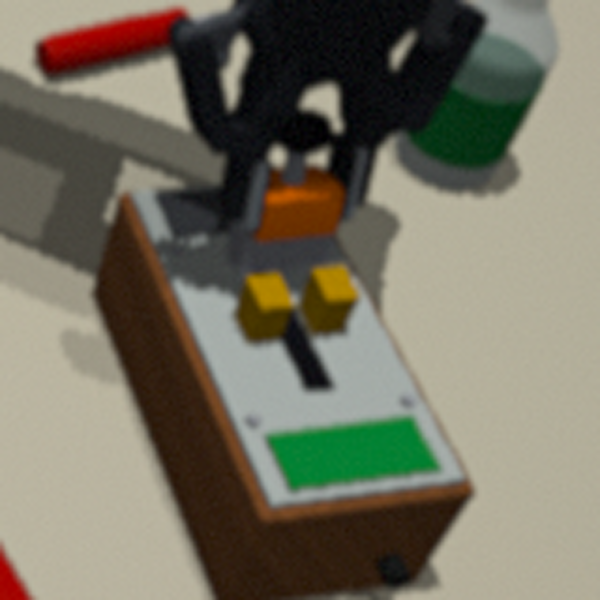

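The pads hold the orange block by its flat sides (600-px crop at 255–345, 210), with a 38.5 mm opening and 62 N. Next I lift 15 mm along the rod.

```bash
python3 -m inch '{"slide":[[-0.001,0.0006,0.0048],[-0.0022,0.0013,0.0097],[-0.0033,0.002,0.0145],[-0.0033,0.002,0.0145],[-0.0033,0.002,0.0145],[-0.0033,0.002,0.0145]],"rotation":[[0,0,0],[0,0,0],[0,0,0],[0,0,0],[0,0,0],[0,0,0]],"hand":[0.8,0.8,0.8,0.8,0.8,0.8]}'
python3 - <<'E'
from h import *
from rig import sensors,viewer
c=viewer.capture("scene"); a=cv2.resize(c["pixels"][130:290,350:510,::-1],(600,600),interpolation=cv2.INTER_CUBIC)
cv2.imwrite("pics/g3.png",a)
for th in np.linspace(-.258,.36,9):
    p,R=pose(th,133); print(round(th+.258,3),((p-pose(-.258,133)[0])/1000).round(4),(v*(th+.258)).round(3))
E
```

```text
time: 3.97
eef_pos: [537.6, 239.6, 138.8]
orientation: [3.14, 0.258, 2.588]
ft_force: [5.0, 3.9, -4.2]
grip_width: 0.453
gripper_force: 61.1
0.0 [0. 0. 0.] [0. 0. 0.]
0.077 [ 0.0085 -0.0053  0.0022] [0.041 0.066 0.   ]
0.154 [ 0.0172 -0.0106  0.0037] [0.081 0.131 0.   ]
0.232 [ 0.0259 -0.016   0.0044] [0.122 0.197 0.   ]
0.309 [ 0.0346 -0.0214  0.0042] [0.163 0.263 0.   ]
0.386 [ 0.0433 -0.0268  0.0033] [0.203 0.328 0.   ]
0.464 [ 0.0519 -0.0321  0.0016] [0.244 0.394 0.   ]
0.541 [ 0.0604 -0.0374 -0.0009] [0.284 0.46  0.   ]
0.618 [ 0.0687 -0.0425 -0.0041] [0.325 0.526 0.   ]
```

View pics/g3.png

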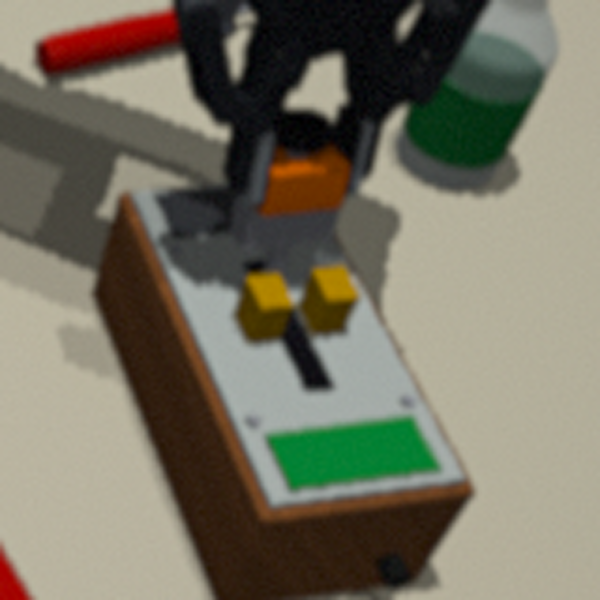

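The collar is now up close under the knob (block top went from row 180 to 150) and the lever is still on the grey side. Next is the swing along the arc.

```bash
python3 -m inch '{"slide":[[0.0085,-0.0053,0.0022],[0.0172,-0.0106,0.0037],[0.0259,-0.016,0.0044],[0.0346,-0.0214,0.0042],[0.0346,-0.0214,0.0042],[0.0346,-0.0214,0.0042]],"rotation":[[0.041,0.066,0],[0.081,0.131,0],[0.122,0.197,0],[0.163,0.263,0],[0.163,0.263,0],[0.163,0.263,0]],"hand":[0.8,0.8,0.8,0.8,0.8,0.8]}'
```

```text
time: 4.52
eef_pos: [573.1, 217.6, 141.8]
orientation: [3.139, -0.054, 2.585]
ft_force: [4.0, 5.2, -4.3]
grip_width: 0.453
gripper_force: 61.8
```

```bash
python3 -m inch '{"slide":[[0.0087,-0.0054,-0.0009],[0.0173,-0.0107,-0.0026],[0.0258,-0.016,-0.0051],[0.0341,-0.0211,-0.0083],[0.0341,-0.0211,-0.0083],[0.0341,-0.0211,-0.0083]],"rotation":[[0.04,0.065,0],[0.081,0.131,0],[0.121,0.197,0],[0.162,0.263,0],[0.162,0.263,0],[0.162,0.263,0]],"hand":[0.8,0.8,0.8,0.8,0.8,0.8]}'
python3 - <<'E'
from h import *
from rig import sensors,viewer
c=viewer.capture("scene"); a=cv2.resize(c["pixels"][130:290,350:510,::-1],(400,400),interpolation=cv2.INTER_CUBIC)
c=viewer.capture("top"); b=cv2.resize(c["pixels"][70:230,80:240,::-1],(400,400),interpolation=cv2.INTER_CUBIC)
cv2.imwrite("pics/g4.png",np.hstack([a,b]))
e=sensors.sense()["eef_pos"]-P; print("theta",np.arctan2(e@u,e[2]), np.hypot(e@u,e[2]))
E
```

```text
time: 5.02
eef_pos: [606.0, 197.2, 131.9]
orientation: [3.141, -0.365, 2.587]
ft_force: [3.9, 5.2, -4.2]
grip_width: 0.455
gripper_force: 62.6
theta 0.3647060691281038 131.49947176274304
```

View pics/g4.png

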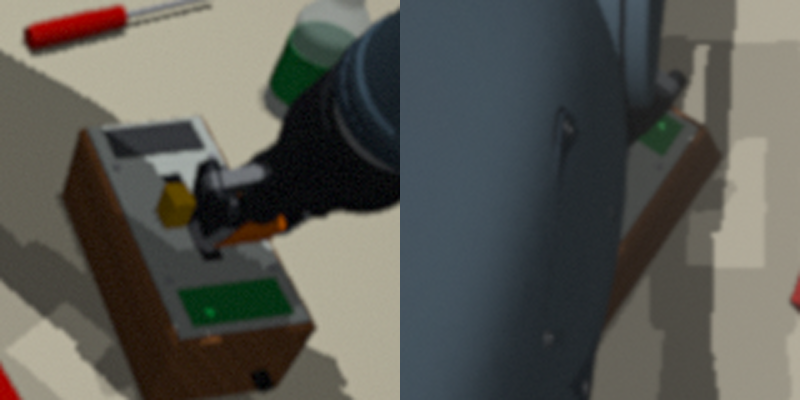

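```bash
python3 -m inch '{"slide":[[0.0016,-0.001,-0.0007],[0.0032,-0.002,-0.0014],[0.0032,-0.002,-0.0014],[0.0032,-0.002,-0.0014]],"rotation":[[0,0,0],[0,0,0],[0,0,0],[0,0,0]],"hand":[0.8,0.8,0.8,0.8]}'
```

```text
time: 5.45
eef_pos: [606.3, 197.0, 132.4]
orientation: [3.141, -0.368, 2.589]
ft_force: [-3.4, 9.0, -2.4]
grip_width: 0.457
gripper_force: 62.6
```

The reaction of about 8 N with no motion shows the lever is at its stop. Next I lower the collar along the rod, keeping the light push.

```bash
python3 -m inch '{"slide":[[-0.0014,0.0009,-0.0044],[-0.0028,0.0017,-0.0088],[-0.0042,0.0026,-0.0131],[-0.0042,0.0026,-0.0131],[-0.0042,0.0026,-0.0131]],"rotation":[[0,0,0],[0,0,0],[0,0,0],[0,0,0],[0,0,0]],"hand":[0.8,0.8,0.8,0.8,0.8]}'
python3 -m inch '{"slide":[[0,0,0],[0,0,0],[0,0,0],[0,0,0],[0,0,0],[0,0,0]],"rotation":[[0,0,0],[0,0,0],[0,0,0],[0,0,0],[0,0,0],[0,0,0]],"hand":[0.4,0.2,0,0,0,0]}'
```

```text
time: 5.87
eef_pos: [602.8, 199.2, 121.0]
orientation: [3.14, -0.365, 2.59]
ft_force: [-2.3, 6.5, 4.2]
grip_width: 0.452
gripper_force: 63.4
time: 6.37
eef_pos: [604.5, 196.6, 119.9]
orientation: [-3.141, -0.361, 2.588]
ft_force: [0.1, 0.0, 0.5]
grip_width: 1.003
gripper_force: 0.0
```

```bash
python3 -m inch '{"slide":[[0.006,-0.0037,0.0187],[0.012,-0.0074,0.0374],[0.018,-0.011,0.056],[0.024,-0.015,0.075],[0.027,-0.0167,0.0842],[0.027,-0.0167,0.12],[0.0,0.02,0.16],[-0.03,0.05,0.18],[-0.06,0.08,0.18],[-0.09,0.11,0.18],[-0.09,0.11,0.18]],"rotation":[[0,0,0],[0,0,0],[0,0,0],[0,0,0],[0,0,0],[0,0,0],[0,0,0],[0,0,0],[0,0,0],[0,0,0],[0,0,0]],"hand":[0,0,0,0,0,0,0,0,0,0,0]}'
python3 - <<'E'
from h import *
from rig import sensors,viewer
c=viewer.capture("scene"); a=cv2.resize(c["pixels"][130:290,350:510,::-1],(600,600),interpolation=cv2.INTER_CUBIC)
cv2.imwrite("pics/g5.png",a)
W,m,h=roi(c,370,480,150,295)
k=m&(h[...,2]<60)&(W[...,2]>140)&(W[...,2]<185)&(np.hypot(W[...,0]-615,W[...,1]-190)<45)
q=np.median(W[k],0); print(k.sum(),q,(q-P)@u)
o=m&(h[...,0]>4)&(h[...,0]<14)&(h[...,1]>170)&(W[...,2]>115); d=W[o]-P; r=u*np.sin(.35)+np.array([0,0,np.cos(.35)])
print(o.sum(),np.percentile(d@r,[2,50,98]))
E
```

```text
time: 7.28
eef_pos: [511.5, 309.8, 301.4]
orientation: [3.14, -0.361, 2.591]
ft_force: [1.0, -0.6, -0.6]
grip_width: 1.005
gripper_force: 0.0
230 [614.11150243 187.06704348 168.39933349] 59.02234229912876
220 [121.91691538 137.51707875 164.96821742]
```

View pics/g5.png

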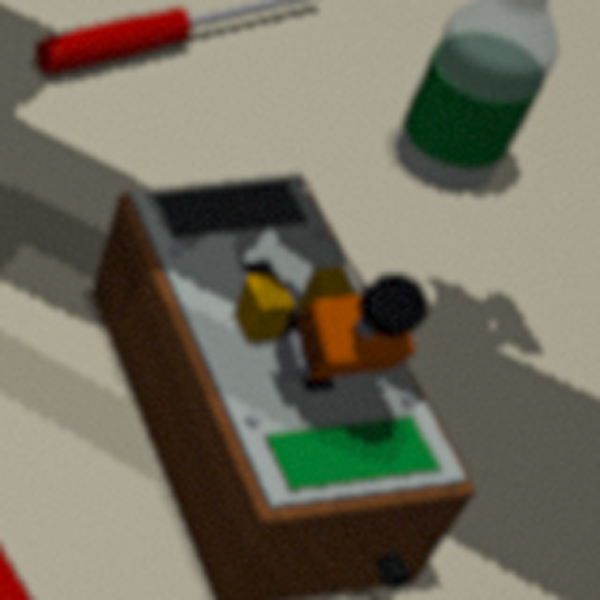

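The lever leans to the green end: the knob is 59 mm past centre, where 58 mm is the stop. The collar is down (block top about 138 mm from the pivot, 139 expected) and the arm is clear. Handing in.

```bash
python3 -c "
from rig import arm; print(arm.close_job())"
```

```text
the job is handed in; nothing more can be done
None
```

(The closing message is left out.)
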